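# Isolate the microscope lamp unit and change the lamp over

### The job

On the white lamp unit, swing the isolator (the lever with the round knob) anticlockwise all the way up against its stop, which you have to feel for. That unlocks the selector (the lever with the flat paddle): then swing it clockwise fully over to its own stop and let go. Be gentle: do not force the isolator against its stop or the selector against the lock, and leave the other things on the bench where they are.

Things in the scene. Friction and masses are not known exactly. Their poses are not given: they have to be found in the camera images.
- unit: White metal lamp supply unit, bolted to the bench, 170 x 280 x 80 mm (x, y, z of its frame). Origin: centre of its underside; its top face is 80 mm above; its -x side (vents, rocker switch) is the front. Two black levers turn on upright shafts on its top: isolator at (0, -50) mm and selector at (0, +50) mm in the unit's frame. Inside, a slotted drum on the isolator's shaft keeps the selector locked until the isolator is against its stop.
- isolator_lever: The isolator's lever. Origin on its shaft axis, at the level of the unit's top face, z up. A flat arm 60 mm long and 15 mm wide (its top 19 mm above the unit's top face) ends in an upright ROUND knob. It turns anticlockwise seen from above (arm swings from the front outward and to the back of the unit); about 0.22 N m (4 N at the knob) keeps it moving, and it stays where it is left.
- isolator_knob (a point): Middle of the isolator's round knob: 18 mm diameter, upright, 60 mm from the shaft axis, standing from 19 to 62 mm above the unit's top face; this point is 38.5 mm above it.
- isolator (a joint): Isolator angle, rad, growing anticlockwise seen from above; at 0 the arm points -137 degrees from the unit's +x axis (that is 47 degrees to the front of the unit's -y direction). It starts between 0 and 0.3. Its stop is inside the unit and differs from unit to unit: anywhere from 0.9 to 1.8, to be found by feel (a slightly springy stop). The selector frees only within about 0.06 rad of that stop.
- selector_lever: The selector's lever. Origin on its shaft axis, at the level of the unit's top face, z up. Same arm as the isolator's, but it ends in a FLAT upright paddle. It turns clockwise seen from above (from pointing left and to the front, to left and to the back, of the unit); about 0.15 N m (2.5 N at the paddle) keeps it moving, and it stays where it is left.
- selector_knob (a point): Middle of the selector's flat paddle: 32 mm long along the arm, 13 mm thick, 60 mm from the shaft axis, standing from 15 to 62 mm above the unit's top face; this point is 38.5 mm above it.
- selector (a joint): Selector angle, rad, growing clockwise seen from above; at 0 the arm points +118 degrees from the unit's +x axis. Starts at 0; moves only about 0.03 while locked (a paddle pushed against the lock with more than about 20 N is being forced); its far stop is at 1.0.
- stop_frame: Fixed frame inside the unit that carries the isolator's stop (not visible). Origin on the isolator's shaft axis at bench level. Pushing the knob with more than about 20 N against the stop is forcing it.
- canister: Loose grey lens canister, 31 mm diameter, 30 mm tall, standing on top of the unit near the back; origin under its centre. Bystander.
- slide_box: Loose wooden slide box 55 x 100 x 32 mm behind the unit; origin under its centre. Bystander.
- needle: Loose wooden-handled dissecting tool, 140 mm long, lying in front of the unit. Bystander.
- petri: Loose white shallow dish, 90 mm diameter, 16 mm tall. Bystander.
- jar: Loose amber jar with black cap, 56 mm diameter, 85 mm tall. Bystander.
- mouse: Loose grey computer mouse, about 75 mm long, 32 mm tall. Bystander.
- calculator: Loose black calculator 130 x 75 x 13 mm. Bystander.

How it is judged:
By the outcome, as a careful person would: the job done as asked, in the order asked, and still so for the second after the job is handed in, with the robot touching nothing.
It also fails if it takes over 61 s, if anything falls off the work surface, if the arm or the gripper's body presses on something with over 40 N, if the wrist force passes 120 N, or if a joint passes its speed limit or range.

### The arm

A 6-joint arm with a two-finger parallel gripper is mounted at the origin on the work surface. World frame = base frame: x ahead of the robot, y to its left, z up, the work surface at z = 0. Lengths are in m, angles in rad, forces in N, time in s.
With the tool pointing down it reaches from about 0.375 to 0.825 m from the base axis. Payload 5.5 kg.
Tool frame: the origin (TCP) lies on the centre line of the jaws, within the pads' length; the fingertips stand 25 mm ahead of it and the grasp point (between the pads) lies 6 mm ahead of it; x points along the fingers, y is the direction in which the jaws open and shut, and the axes are right-handed (so a half turn about x gives the same grasp; the last joint's range is limited). The gripper opens to 85 mm and grips with 20 to 120 N. Pads are 22 mm wide; open, the fingers measure 114 mm over their backs; the gripper's body (76 mm by 85 mm) begins 54 mm behind the grasp point. The pads swing forward as they close: fully open they stand 13 mm farther back than shut.
Start: joints at [-1.178, 0.314, -0.047, 1.21, 0, 1.571], TCP at [0.23, -0.554, 0.225] pointing down, gripper open.
Joint ranges: [-2.67, 2.67], [-0.69, 1.73], [-1.03, 1.25], [-2.08, 2.16], [-1.42, 1.45], [-3.14, 3.14]. Speed limits (rad/s): [2.39, 2.39, 3.01, 3.14, 3.14, 3.14].

### API

Orientations are given as a unit quaternion [w, x, y, z].
In Python, from plant import arm gives the robot as it stands.
- The arm moves only by the tool carry_out, never from a script. Its argument "increments" is a list of rows, each a list of 3 entries, a list of its own where there are three numbers: the shift along the tool's x, y, z in cm, then the turn about the tool's x in rad, then the opening, from 0 (shut) to 1 (fully open). A call has 1 to 8 rows; each row shifts and turns the commanded pose from where the row before left it, along the tool's axes as they then stand; what a row does not reach is not made up. A row lasts 1/12 s, in which the tool goes at most 41.7 mm and 7.16 degrees, less where a joint would pass 70% of its speed; a pose out of reach is approached as far as the arm can. A call is refused whole if a number of a shift passes 4.17 or a number of a turn 0.125, either way. A call with a gripper value outside its range is refused whole. The fingers move at their own pace and stop on an object; "squeeze" is the grip in N (left out, the last holds). Time passes only in rows, so rows that do not move let the fingers close. It gives the time, the measured TCP pose, the force and the opening at its end, in the units of the state.
- arm.read_state(): the state, without advancing time (a new reading comes with each control period).
- arm.read_camera(name): name is "side" or "top" or "wrist"; returns a dict with "img" (400x640x3 uint8, red, green, blue), "range_z" (400x640 float32, m along the optical axis (not along the pixel's ray), 0 where there is no reading), "K" (3x3 intrinsics, pixels), "position" and "attitude" of the camera in the world. Camera axes: x right, y up, looking along -z (the intrinsics and any distortion apply to the point x, -y, -z); pixel columns grow to the right and rows downward; lengths in m; the calibration is good to about 2 mm. A picture is of the moment at which its call begins.
- arm.job_done(): hands the job in, once; it reports no verdict.
Trained networks look in the newest picture that a camera, given by its name, has taken for a name from the list of things; names that differ only in an ending like _2 or _b are one class to them, and where a whole thing is asked for, a point or a joint stands for the part that bears it (a point fixed in the world has none). Each returns a list of dicts, best first, with "confidence" (0 to 1); they miss things now and then, are a little off and sometimes report something else, mostly with a low value. They report only what shows in the picture. A call takes as long as a camera call.
- arm.find_in(thing, camera): "box" ([left, top, right, bottom] in pixels, round what is visible of it).
- arm.tip_of(thing, camera): "point" ([column, row] in pixels: a listed point, or the origin of a listed thing).
The state is a dict: "clock": time; "qpos": joint angles; "qd": joint speeds; "joint_torque": joint torques, N m; "position": TCP position; "eef_rot": TCP orientation; "ft_force": force on the tool from outside, world axes, zero at the start; "moment": the same for the moment, N m; "width": finger opening in m.
Only numpy, scipy, OpenCV 4.12 (cv2) and the standard library are available. Lean on these libraries where they do the work, as an engineer would, in place of code of your own. Each camera call takes 0.05 s, during which the arm holds its last target.

## Working session

There is one attempt and no reset: what is moved stays moved. The work goes in short steps, Python scripts to look and compute and a tool call to move; the robot and the scene stay as the last step left them, time stands still between calls to the robot, and variables do not carry over. Pictures are saved under pics/ and viewed, and the job is handed in when it is done.

Besides the shell and the picture viewer there is one more tool, called after "Request:" by a JSON object that holds its "api" and its "payload", one argument or row to a line. carry_out: Moves the arm, as the interface text tells. Its arguments: {"type":"object","properties":{"increments":{"type":"array"},"squeeze":{"type":"number"}},"required":["increments"]}

```bash
ls; mkdir -p pics; python3 - <<'E'
from plant import arm
import cv2, numpy as np
s=arm.read_state(); print(s)
for c in ["side","top","wrist"]:
    r=arm.read_camera(c); cv2.imwrite(f"pics/{c}0.png",r["img"][:,:,::-1]); np.savez(f"{c}0.npz",**r)
    print(c,r["K"],r["position"],r["attitude"],{k:v for k,v in r.items() if k not in("img","range_z","K")})
    for t in ["unit","isolator_knob","selector_knob","isolator_lever","selector_lever","canister"]:
        print(t,[(d["point"],d["confidence"]) for d in arm.tip_of(t,c)][:2])
print(arm.read_state()["clock"])
E
```

```text
pics
{'clock': 0.0, 'qpos': array([-1.17801373e+00,  3.14256171e-01, -4.80518216e-02,  1.21024063e+00,
       -4.40203669e-05,  1.57078525e+00]), 'qd': array([-0.00106687, -0.00097277, -0.00157304,  0.00149896, -0.00103648,
        0.001783  ]), 'joint_torque': array([-8.59945067e-05, -5.39592075e+01,  3.39747405e+01,  1.90158735e-02,
        1.75725372e-04,  2.77867585e-06]), 'position': array([ 0.22941442, -0.55376338,  0.22402848]), 'eef_rot': array([-0.13737787, -0.69337698, -0.13858703,  0.69364928]), 'ft_force': array([-1.06241396,  0.51018753, -0.10965015]), 'moment': array([ 0.01881568, -0.01466552,  0.00501265]), 'width': 0.08553270038242121}
side [[430.68021907   0.         324.08374931]
 [  0.         430.68021907 197.23965557]
 [  0.           0.           1.        ]] [0.43719781 0.81691601 0.95036999] [-0.06779592 -0.02452643  0.37817375  0.92292296] {'position': array([0.43719781, 0.81691601, 0.95036999]), 'attitude': array([-0.06779592, -0.02452643,  0.37817375,  0.92292296])}
unit [([330.8, 195.6], 0.63), ([328.3, 364.9], 0.18)]
isolator_knob [([335.6, 145.7], 0.58)]
[... 548 characters left out ...]
24])}
unit [([355.0, 209.3], 0.58)]
isolator_knob [([400.1, 205.2], 0.5)]
selector_knob [([325.5, 215.8], 0.74)]
isolator_lever [([373.9, 197.3], 0.57)]
selector_lever [([340.9, 206.5], 0.78)]
canister [([350.2, 184.8], 0.56), ([399.8, 209.7], 0.24)]
wrist [[278.69880384   0.         318.81625466]
 [  0.         278.69880384 202.57128656]
 [  0.           0.           1.        ]] [ 0.30383441 -0.52370598  0.37447665] [ 0.82121281 -0.13088649  0.08737102 -0.54849299] {'position': array([ 0.30383441, -0.52370598,  0.37447665]), 'attitude': array([ 0.82121281, -0.13088649,  0.08737102, -0.54849299])}
unit []
isolator_knob []
selector_knob []
isolator_lever []
selector_lever []
canister []
1.05
```

View pics/side0.png

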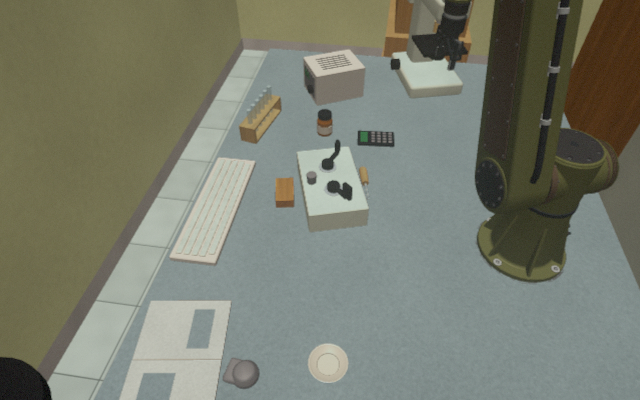

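View pics/top0.png

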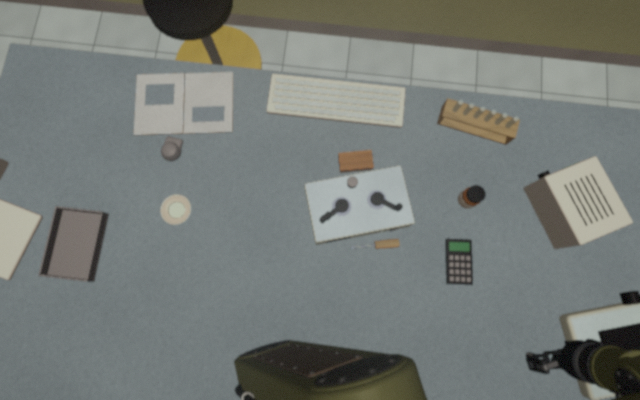

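```bash
cat > h.py <<'E'
import numpy as np
from scipy.spatial.transform import Rotation as R
def q2R(q): return R.from_quat([q[1],q[2],q[3],q[0]])
def ray(r,uv):
    K=r["K"];u,v=uv
    d=np.array([(u-K[0,2])/K[0,0],-(v-K[1,2])/K[1,1],-1.])
    return q2R(r["attitude"]).apply(d)
def atz(r,uv,z):
    d=ray(r,uv);p=r["position"];return p+d*(z-p[2])/d[2]
def proj(r,P):
    c=q2R(r["attitude"]).inv().apply(np.atleast_2d(P)-r["position"])
    K=r["K"];return np.c_[K[0,2]+K[0,0]*c[:,0]/-c[:,2],K[1,2]-K[1,1]*c[:,1]/-c[:,2]]
def cloud(r):
    z=r["range_z"];v,u=np.mgrid[:z.shape[0],:z.shape[1]]
    K=r["K"];P=np.stack([(u-K[0,2])/K[0,0]*z,-(v-K[1,2])/K[1,1]*z,-z],-1)
    W=q2R(r["attitude"]).apply(P.reshape(-1,3)).reshape(P.shape)+r["position"]
    W[z==0]=np.nan;return W
def fullpose(s): return s["position"],q2R(s["eef_rot"]).as_matrix()
E
python3 - <<'E'
from h import *
import cv2
for c in ["top","side"]:
    r=np.load(f"{c}0.npz");W=cloud(r)
    m=(abs(W[...,2]-.08)<.008)
    n,l,st,ce=cv2.connectedComponentsWithStats(m.astype(np.uint8))
    i=1+np.argmax(st[1:,4]);P=W[l==i][:,:2].astype(np.float32)
    print(c,st[i],cv2.minAreaRect(P),np.median(W[l==i][:,2]))
r=np.load("top0.npz")
for n,uv,z in [("unit",(355,209.3),0),("iso",(400.1,205.2),.1185),("sel",(325.5,215.8),.1185),("isoL",(373.9,197.3),.08),("selL",(340.9,206.5),.08),("can",(350.2,184.8),.08)]: print(n,atz(r,uv,z))
r=np.load("side0.npz")
for n,uv,z in [("unit",(330.8,195.6),0),("iso",(335.6,145.7),.1185),("sel",(347.1,194.6),.1185),("isoL",(326.7,166.2),.08),("selL",(333.4,189.3),.08),("can",(309.6,181.1),.08)]: print(n,atz(r,uv,z))
E
```

```text
top [ 304  166  111   77 5327] ((0.5494920611381531, -0.11651912331581116), (0.17044925689697266, 0.27997469902038574), 17.650768280029297) 0.07937857647122004
side [ 297  147   72   71 3183] ((0.5478058457374573, -0.11504355072975159), (0.17072075605392456, 0.2841338515281677), 17.584003448486328) 0.07884165855254521
unit [ 0.54570519 -0.11337604  0.        ]
iso [ 0.54809152 -0.22461657  0.1185    ]
sel [ 0.49641257 -0.02868557  0.1185    ]
isoL [ 0.57031828 -0.15701428  0.08      ]
selL [ 0.53378267 -0.06827778  0.08      ]
can [ 0.59842622 -0.08778499  0.08      ]
unit [ 0.54631959 -0.1195955   0.        ]
iso [ 0.54681758 -0.21904244  0.1185    ]
sel [ 0.48925707 -0.01328253  0.1185    ]
isoL [ 0.56629793 -0.16414126  0.08      ]
selL [ 0.53311265 -0.06728568  0.08      ]
can [ 0.60681939 -0.09099693  0.08      ]
```

```bash
python3 - <<'E'
from h import *
import cv2
U=np.array([.5487,-.1158]);th=np.radians(17.6)
Rm=np.array([[np.cos(th),-np.sin(th)],[np.sin(th),np.cos(th)]])
I=U+Rm@[0,-.05];S=U+Rm@[0,.05];print("I",I,"S",S)
for c in ["top","side"]:
    r=np.load(f"{c}0.npz");W=cloud(r)
    for n,A in (("iso",I),("sel",S)):
        d=np.hypot(W[...,0]-A[0],W[...,1]-A[1])
        for lo,hi in((.09,.108),(.115,.137),(.137,.15)):
            m=(d<.085)&(W[...,2]>lo)&(W[...,2]<hi);
            if n=="iso": m&=(W[...,1]<I[1]+.02)
            p=W[m]
            if len(p): q=p[:,:2].mean(0);v=q-A;print(c,n,lo,len(p),q,np.hypot(*v),np.degrees(np.arctan2(v[1],v[0])))
    im=cv2.resize(r["img"][140:250,280:430] if c=="top" else r["img"][120:240,270:400],None,fx=5,fy=5,interpolation=cv2.INTER_CUBIC);cv2.imwrite(f"pics/{c}0z.png",im[:,:,::-1])
from plant import arm
p,M=fullpose(arm.read_state());print(p);print(M.round(3))
E
```

```text
I [ 0.56381849 -0.16345953] S [ 0.53358151 -0.06814047]
top iso 0.09 224 [ 0.55903535 -0.17510243] 0.012587115775582962 -112.33388442440841
top iso 0.115 26 [ 0.538851   -0.21704723] 0.05911866891377378 -114.98168270101742
top iso 0.137 16 [ 0.54197391 -0.21893072] 0.059617437660330744 -111.49454566241246
top sel 0.09 247 [ 0.53804767 -0.06846957] 0.004478269003507746 -4.214404416869619
top sel 0.115 17 [ 0.50098366 -0.03606724] 0.04573086054124751 135.46478431805824
top sel 0.137 57 [ 0.49064355 -0.02670215] 0.05967246142723906 136.0182218202326
side iso 0.09 146 [ 0.55733421 -0.17431528] 0.012644886837804811 -120.85044340747532
side iso 0.115 35 [ 0.54009305 -0.21369602] 0.055557190659826824 -115.28020463812985
side iso 0.137 11 [ 0.54143921 -0.21735301] 0.058355286592408954 -112.55068067114014
side sel 0.09 249 [ 0.5410904  -0.06495997] 0.008154693418890541 22.955772219635367
side sel 0.115 58 [ 0.48941245 -0.01947292] 0.06572241302573432 132.22584497829462
side sel 0.137 44 [ 0.49076208 -0.02477252] 0.06094490797091994 134.63535431185772
[ 0.22968768 -0.55430142  0.22492296]
[[ 0.     0.383 -0.924]
 [-0.    -0.924 -0.383]
 [-1.     0.    -0.   ]]
```

View pics/top0z.png

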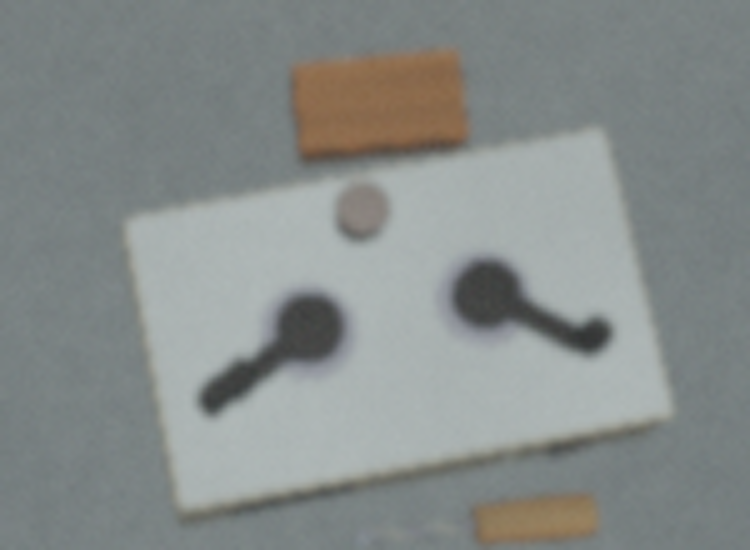

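View pics/side0z.png

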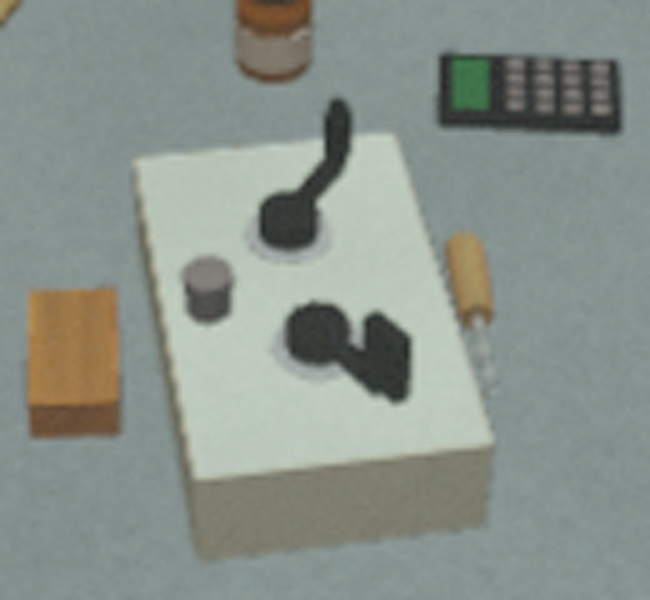

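Request:
{"api": "carry_out", "payload": {
  "increments": [
    [[0,-1.2,-2.6],0,0.4],
    [[0,-1.2,-2.6],0,0.4],
    [[0,-1.2,-2.6],0,0.4],
    [[0,-1.2,-2.6],0,0.4],
    [[0,-1.2,-2.6],0,0.4],
    [[0,-1.2,-2.6],0,0.4],
    [[0,-1.2,-2.6],0,0.4],
    [[0,-1.2,-2.6],0,0.4]
  ],
  "squeeze": 20
}}

```text
clock: 1.72
position: [0.3859, -0.3849, 0.225]
eef_rot: [0.138, 0.694, 0.138, -0.693]
ft_force: [-0.2, 0.1, 0.8]
width: 0.0339
```

Request:
{"api": "carry_out", "payload": {
  "increments": [
    [[0,-1.2,-2.6],0,0.4],
    [[0,-1.2,-2.6],0,0.4],
    [[0,-1.2,-2.6],0,0.4],
    [[0,-1.2,-2.6],0,0.4],
    [[0,-1.2,-2.6],0,0.4],
    [[0,-1.2,-2.6],0,0.4],
    [[0,-1.2,-2.6],0,0.4],
    [[0,-1.2,-2.6],0,0.4]
  ]
}}

```text
clock: 2.38
position: [0.5414, -0.2165, 0.225]
eef_rot: [0.138, 0.694, 0.138, -0.693]
ft_force: [1.0, 0.6, 0.0]
width: 0.0346
```

Request:
{"api": "carry_out", "payload": {
  "increments": [
    [[0,0,0],-0.115,0.4],
    [[0,0,0],-0.115,0.4],
    [[0,0,0],-0.115,0.4],
    [[0,0,0],-0.115,0.4],
    [[0,0,0],-0.115,0.4],
    [[0,0,0],-0.115,0.4],
    [[0,0,0],-0.115,0.4],
    [[0,0,0],0,0.4]
  ]
}}

```text
clock: 3.05
position: [0.5405, -0.2177, 0.2249]
eef_rot: [-0.399, -0.583, -0.399, 0.583]
ft_force: [0.6, 0.3, 0.7]
width: 0.034
```

```bash
cat >> h.py <<'E'
I=np.array([0.56381849,-0.16345953]);S=np.array([0.53358151,-0.06814047])
def info(s,tgt=None):
    p,M=fullpose(s);print("t",round(s["clock"],2),"p",p.round(4),"yang",np.degrees(np.arctan2(M[1,1],M[0,1])).round(1),"tilt",M[2,0].round(4),"q",s["qpos"].round(2),"F",s["ft_force"].round(2),"w",round(s["width"],4))
    if tgt is not None: print("tool shift cm",(M.T@(np.array(tgt)-p)*100).round(2))
E
python3 - <<'E'
from h import *;from plant import arm;import cv2
info(arm.read_state(),[.5415,-.2185,.132])
for c in ["wrist","side"]:
    r=arm.read_camera(c);cv2.imwrite(f"pics/{c}1.png",r["img"][:,:,::-1]);np.savez(f"{c}1.npz",**r)
    for t in ["isolator_knob","selector_knob","isolator_lever","selector_lever"]:
        for d in arm.tip_of(t,c)[:2]:print(c,t,d["point"],d["confidence"],atz(r,d["point"],.1185 if "knob" in t else .08))
E
```

```text
t 3.05 p [ 0.5405 -0.2177  0.2249] yang -21.2 tilt -1.0 q [-0.38  0.28 -0.09  1.2  -0.    1.56] F [0.6  0.34 0.66] w 0.034
tool shift cm [9.29 0.12 0.04]
wrist isolator_knob [322.0, 200.5] 0.72 [ 0.54319719 -0.22045017  0.1185    ]
wrist isolator_knob [416.3, 284.3] 0.63 [ 0.60352291 -0.34476716  0.1185    ]
wrist selector_knob [176.2, 6.1] 0.91 [ 0.49387946 -0.02952371  0.1185    ]
wrist isolator_lever [324.5, 134.9] 0.56 [ 0.56701882 -0.16680739  0.08      ]
wrist selector_lever [253.5, 47.9] 0.57 [ 0.53311462 -0.06810584  0.08      ]
side isolator_knob [338.8, 141.5] 0.58 [ 0.5395848  -0.24113614  0.1185    ]
side selector_knob [350.3, 194.4] 0.78 [ 0.48070045 -0.01535641  0.1185    ]
side selector_knob [334.2, 188.2] 0.47 [ 0.52724015 -0.03282028  0.1185    ]
side isolator_lever [327.1, 165.6] 0.77 [ 0.5654754  -0.16706748  0.08      ]
side isolator_lever [345.9, 192.4] 0.55 [ 0.49602085 -0.06005415  0.08      ]
side selector_lever [333.6, 190.5] 0.9 [ 0.53190744 -0.06247343  0.08      ]
```

View pics/wrist1.png

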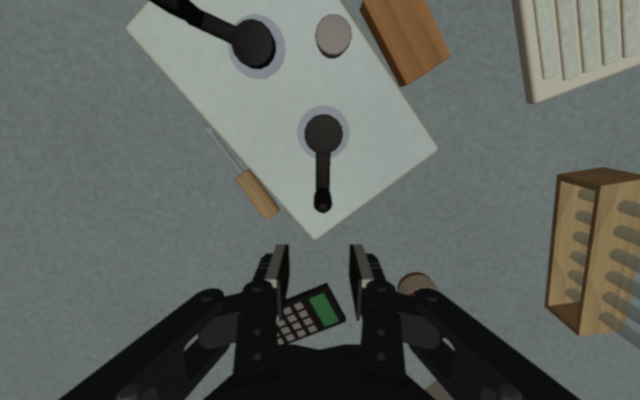

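Request:
{"api": "carry_out", "payload": {
  "increments": [
    [[1.5,0.03,0],0,0.4],
    [[1.5,0.03,0],0,0.4],
    [[1.5,0.03,0],0,0.4],
    [[1.5,0.03,0],0,0.4],
    [[1.2,0,0],0,0.4],
    [[1.0,0,0],0,0.4],
    [[1.0,0,0],0,0.4],
    [[0,0,0],0,0.4]
  ]
}}

```text
clock: 4.22
position: [0.5404, -0.2177, 0.1309]
eef_rot: [-0.398, -0.584, -0.399, 0.585]
ft_force: [-0.5, -0.1, -0.1]
width: 0.0344
```

```bash
python3 - <<'E'
from h import *;from plant import arm;import cv2
info(arm.read_state(),[.542,-.219,.132])
r=arm.read_camera("wrist");cv2.imwrite(f"pics/wrist2.png",r["img"][:,:,::-1])
info(arm.read_state())
E
```

```text
t 4.22 p [ 0.5404 -0.2177  0.1309] yang -21.4 tilt -1.0 q [-0.38  0.34 -0.24  1.    0.    1.56] F [-0.48 -0.08 -0.12] w 0.0344
tool shift cm [-0.11  0.19  0.07]
t 4.27 p [ 0.5409 -0.2179  0.132 ] yang -21.4 tilt -1.0 q [-0.38  0.34 -0.23  1.    0.    1.56] F [-0.09 -0.26  0.  ] w 0.0343
```

View pics/wrist2.png

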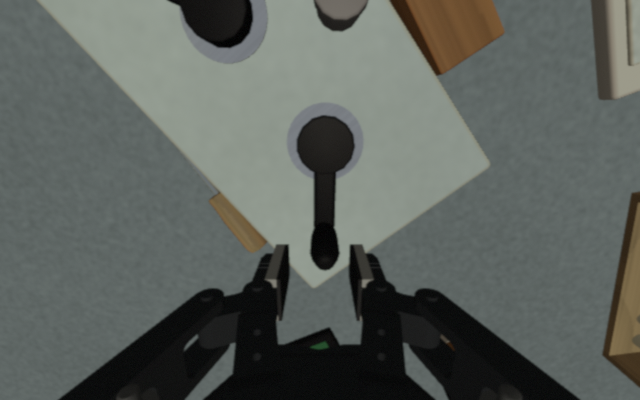

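```bash
python3 - <<'E'
from h import *
r=np.load("wrist1.npz");t=np.array([.5405,-.2177,.2249])
y=np.array([np.cos(np.radians(-21.3)),np.sin(np.radians(-21.3)),0])
z=np.array([y[1],-y[0],0])
for n,o in [("tcp",0*y),("tip ",[0,0,-.025]),("top+10",[0,0,.010]),("pad-",-.017*y+[0,0,-.02]),("pad+",.017*y+[0,0,-.02]),("inner",-.011*z),("outer",.011*z)]: print(n,proj(r,t+np.array(o)))
E
```

```text
tcp [[318.24582355 251.95727538]]
tip  [[318.2833294  234.44626376]]
top+10 [[318.22765421 260.44031431]]
pad- [[292.81104993 237.55683824]]
pad+ [[343.73533792 237.62461124]]
inner [[318.26937759 235.18683764]]
outer [[318.22321535 268.05428393]]
```

Request:
{"api": "carry_out", "payload": {
  "increments": [
    [[0,0.4,0.07],0,0.4],
    [[0,0.4,0],0,0.4],
    [[0,0.2,0],0,0.4],
    [[0,0.3,-0.05],-0.05,0.4],
    [[0,0.3,-0.05],-0.05,0.4],
    [[0,0.3,-0.05],-0.05,0.4],
    [[0,0.3,-0.05],-0.05,0.4],
    [[0,0,0],0,0.4]
  ]
}}

```text
clock: 4.93
position: [0.5628, -0.2242, 0.1334]
eef_rot: [-0.455, -0.541, -0.455, 0.541]
ft_force: [-3.7, -0.1, 3.0]
width: 0.0341
```

```bash
cat >>h.py <<'E'
def iso(s,off=.008):
    info(s);p,M=fullpose(s);t=M[:2,1];t=t/np.hypot(*t);u=np.array([t[1],-t[0]])
    w=s["width"]/2; k=p[:2]-(w-.009)*t-I   # pad-contacting knob centre rel. shaft, along t
    yt=k@t; yz=k@u; rr=np.sqrt(max(.06**2-yt**2,0))
    a=np.arctan2(*(t*yt+u*rr)[::-1])
    print("arm ang deg",np.degrees(a).round(1),"joint",(a-np.radians(17.6-137)).round(3),"pad radial off mm",((yz-rr)*1e3).round(1),"lead mm",(yt*1e3).round(1),"F tang,rad",(s["ft_force"][:2]@t).round(2),(s["ft_force"][:2]@u).round(2))
E
python3 -c "
from h import *;from plant import arm
iso(arm.read_state())"
```

```text
t 4.93 p [ 0.5628 -0.2242  0.1334] yang -9.8 tilt -1.0 q [-0.38  0.37 -0.18  1.02 -0.    1.36] F [-3.74 -0.06  2.96] w 0.0341
arm ang deg -98.6 joint 0.364 pad radial off mm 0.0 lead mm 1.3 F tang,rad -3.68 0.7
```

Request:
{"api": "carry_out", "payload": {
  "increments": [
    [[0,0.42,-0.07],-0.07,0.4],
    [[0,0.42,-0.07],-0.07,0.4],
    [[0,0.42,-0.07],-0.07,0.4],
    [[0,0.42,-0.07],-0.07,0.4],
    [[0,0.42,-0.07],-0.07,0.4],
    [[0,0.42,-0.07],-0.07,0.4],
    [[0,0,0],0,0.4]
  ]
}}

```text
clock: 5.52
position: [0.5881, -0.2201, 0.1334]
eef_rot: [0.558, 0.434, 0.558, -0.435]
ft_force: [-1.7, -1.4, 2.8]
width: 0.0341
```

```bash
python3 -c "
from h import *;from plant import arm
iso(arm.read_state())"
```

```text
t 5.52 p [ 0.5881 -0.2201  0.1334] yang 14.2 tilt -1.0 q [-0.36  0.41 -0.12  1.04 -0.    0.97] F [-1.72 -1.36  2.79] w 0.0341
arm ang deg -74.3 joint 0.786 pad radial off mm 0.9 lead mm 1.6 F tang,rad -2.01 0.89
```

Request:
{"api": "carry_out", "payload": {
  "increments": [
    [[0,0.18,-0.035],-0.03,0.4],
    [[0,0.18,-0.035],-0.03,0.4],
    [[0,0.18,-0.035],-0.03,0.4],
    [[0,0,0],0,0.4]
  ]
}}

```text
clock: 5.85
position: [0.5926, -0.2179, 0.1334]
eef_rot: [0.577, 0.409, 0.576, -0.41]
ft_force: [-3.4, -2.2, 3.0]
width: 0.0335
```

Request:
{"api": "carry_out", "payload": {
  "increments": [
    [[0,0.15,-0.03],-0.025,0.4],
    [[0,0.15,-0.03],-0.025,0.4],
    [[0,0,0],0,0.4]
  ]
}}

```text
clock: 6.1
position: [0.5956, -0.2163, 0.1333]
eef_rot: [0.587, 0.394, 0.586, -0.395]
ft_force: [-2.9, -3.5, 3.4]
width: 0.0338
```

```bash
python3 -c "
from h import *;from plant import arm
iso(arm.read_state())"
```

```text
t 6.1 p [ 0.5956 -0.2163  0.1333] yang 22.2 tilt -1.0 q [-0.35  0.42 -0.1   1.04 -0.    0.84] F [-2.93 -3.5   3.39] w 0.0338
arm ang deg -66.3 joint 0.927 pad radial off mm 0.9 lead mm 1.6 F tang,rad -4.03 2.13
```

Request:
{"api": "carry_out", "payload": {
  "increments": [
    [[0,0.15,-0.03],-0.025,0.4],
    [[0,0.15,-0.03],-0.025,0.4],
    [[0,0,0],0,0.4]
  ]
}}

```text
clock: 6.35
position: [0.5984, -0.2145, 0.1333]
eef_rot: [0.597, 0.379, 0.596, -0.379]
ft_force: [-2.1, -4.0, 5.3]
width: 0.0341
```

Request:
{"api": "carry_out", "payload": {
  "increments": [
    [[0,0.15,-0.03],-0.025,0.4],
    [[0,0.15,-0.03],-0.025,0.4],
    [[0,0,0],0,0.4]
  ]
}}

```text
clock: 6.6
position: [0.6009, -0.2127, 0.1333]
eef_rot: [0.607, 0.364, 0.605, -0.365]
ft_force: [-2.5, -4.6, 5.2]
width: 0.0338
```

```bash
python3 - <<'E'
from h import *;from plant import arm;import cv2
r=arm.read_camera("wrist");cv2.imwrite(f"pics/wrist3.png",r["img"][:,:,::-1])
iso(arm.read_state());print(arm.read_state()["moment"])
E
```

```text
t 6.65 p [ 0.6009 -0.2127  0.1333] yang 27.9 tilt -1.0 q [-0.34  0.43 -0.09  1.05 -0.    0.74] F [-2.14 -5.08  4.08] w 0.0339
arm ang deg -60.4 joint 1.03 pad radial off mm 0.9 lead mm 1.8 F tang,rad -4.27 3.48
[-1.0249834   0.42372013  0.04105724]
```

View pics/wrist3.png

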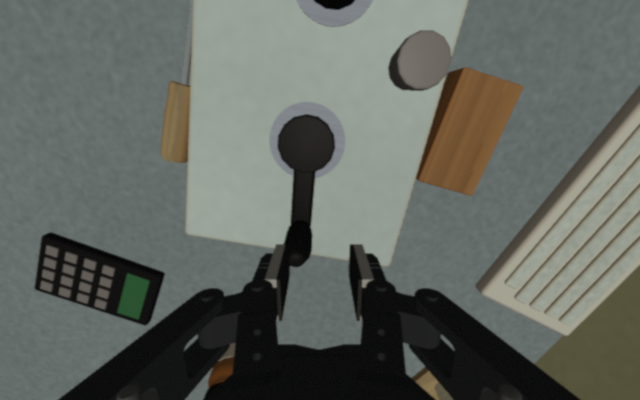

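Request:
{"api": "carry_out", "payload": {
  "increments": [
    [[0,0.15,0],-0.025,0.4],
    [[0,0.15,0],-0.025,0.4],
    [[0,0,0],0,0.4]
  ]
}}

```text
clock: 6.9
position: [0.6035, -0.2109, 0.1332]
eef_rot: [0.615, 0.349, 0.615, -0.349]
ft_force: [-1.3, -4.0, 5.7]
width: 0.0342
```

Request:
{"api": "carry_out", "payload": {
  "increments": [
    [[-0.1,0.15,-0.02],-0.025,0.4],
    [[-0.1,0.15,-0.02],-0.025,0.4],
    [[0,0,0],0,0.4]
  ]
}}

```text
clock: 7.15
position: [0.6059, -0.2076, 0.1348]
eef_rot: [0.624, 0.334, 0.624, -0.332]
ft_force: [-0.0, -0.3, 2.4]
width: 0.0341
```

Request:
{"api": "carry_out", "payload": {
  "increments": [
    [[0,0.15,-0.02],-0.025,0.4],
    [[0,0.15,-0.02],-0.025,0.4],
    [[0,0,0],0,0.4]
  ]
}}

```text
clock: 7.4
position: [0.6076, -0.2061, 0.1347]
eef_rot: [0.632, 0.318, 0.632, -0.317]
ft_force: [-0.8, 0.5, 2.4]
width: 0.034
```

```bash
python3 - <<'E'
from h import *;from plant import arm;import cv2
r=arm.read_camera("wrist");cv2.imwrite(f"pics/wrist4.png",r["img"][:,:,::-1])
iso(arm.read_state());print(arm.read_state()["moment"])
E
```

```text
t 7.45 p [ 0.6076 -0.2062  0.1347] yang 36.5 tilt -1.0 q [-0.33  0.44 -0.08  1.06  0.    0.61] F [-0.4   0.11  1.25] w 0.0341
arm ang deg -51.9 joint 1.179 pad radial off mm 0.4 lead mm 1.7 F tang,rad -0.26 -0.33
[ 0.06611933  0.28427301 -0.02832559]
```

View pics/wrist4.png

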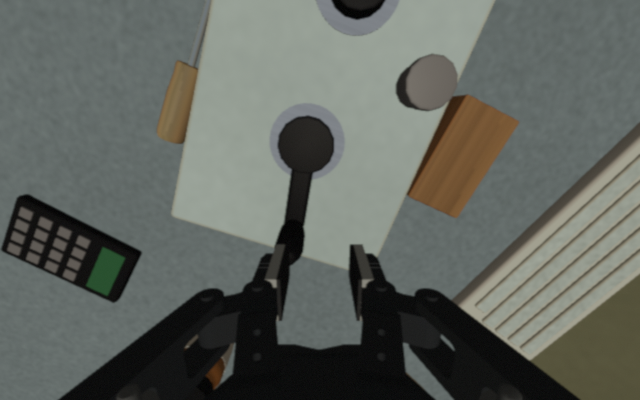

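```bash
python3 - <<'E'
from h import *;from plant import arm;import cv2
r=arm.read_camera("wrist");s=arm.read_state();iso(s)
p,M=fullpose(s);print("cam in tool (cm)",(M.T@(r["position"]-p)*100).round(1))
im=r["img"][:,:,::-1].copy()
for t in ["isolator_knob","isolator_lever"]:
    for d in arm.tip_of(t,"wrist")[:2]:print(t,d["point"],d["confidence"],atz(r,d["point"],.1185 if "knob" in t else .08))
for c in["side","top"]:
  rr=arm.read_camera(c);cv2.imwrite(f"pics/{c}4.png",rr["img"][:,:,::-1])
  for d in arm.tip_of("isolator_knob",c)[:2]:
    P=atz(rr,d["point"],.1185);print(c,P,d["confidence"],np.degrees(np.arctan2(P[1]-I[1],P[0]-I[0])))
cols=[(0,0,255),(0,255,0),(255,0,0),(0,255,255)]
for a,cc in zip([-62,-58,-54,-50],cols):
    k=I+.06*np.array([np.cos(np.radians(a)),np.sin(np.radians(a))])
    for z in(.099,.142):
        ph=np.linspace(0,2*np.pi,40);C=np.c_[k[0]+.009*np.cos(ph),k[1]+.009*np.sin(ph),0*ph+z]
        cv2.polylines(im,[np.round(proj(r,C)*4).astype(np.int32)],True,cc,1,cv2.LINE_AA,2)
im=im[100:320,180:440];cv2.imwrite("pics/w4o.png",cv2.resize(im,None,fx=2.7,fy=2.7))
E
```

```text
t 7.5 p [ 0.6076 -0.2063  0.1348] yang 36.5 tilt -1.0 q [-0.33  0.44 -0.08  1.06  0.    0.61] F [-0.46  0.12  1.04] w 0.0342
arm ang deg -52.0 joint 1.177 pad radial off mm 0.5 lead mm 1.6 F tang,rad -0.3 -0.37
cam in tool (cm) [-15.   0.  -8.]
isolator_knob [290.5, 238.7] 0.9 [ 0.59265563 -0.21657761  0.1185    ]
isolator_lever [308.4, 144.7] 0.62 [ 0.56803824 -0.16482245  0.08      ]
isolator_lever [326.8, 85.8] 0.52 [ 0.55497669 -0.12548774  0.08      ]
side [ 0.59204464 -0.21608896  0.1185    ] 0.48 -61.79451083485774
```

View pics/w4o.png

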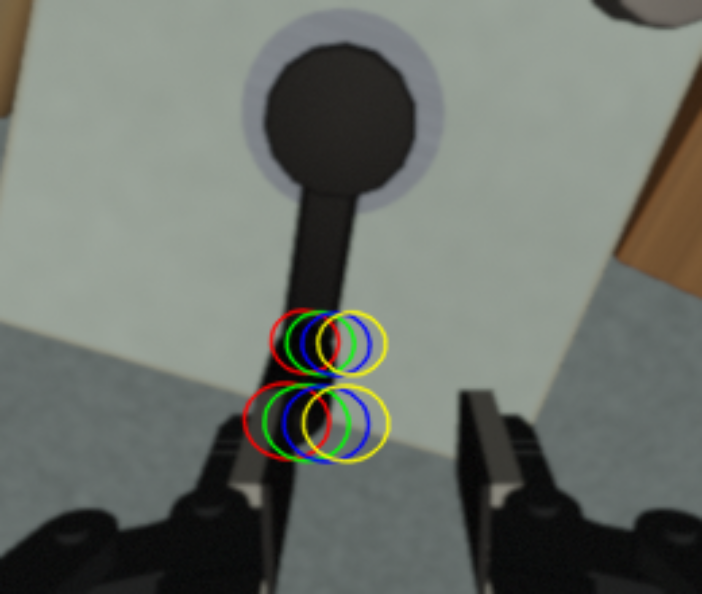

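```bash
python3 - <<'E'
from h import *;from plant import arm;import cv2
r=arm.read_camera("wrist");s=arm.read_state();p,M=fullpose(s)
W=cloud(r);T=(W-p)@M*1000
for row in (235,240,246,252,258,264,270,280,290,300,310):
    print(row,[ (c,*T[row,c].round(0).astype(int)) for c in (262,270,276,281,285,290,296,352,358,364,370) if np.isfinite(T[row,c,0])])
E
```

```text
235 [(262, np.int64(53), np.int64(-45), np.int64(14)), (270, np.int64(53), np.int64(-38), np.int64(14)), (276, np.int64(53), np.int64(-34), np.int64(14)), (281, np.int64(9), np.int64(-23), np.int64(-7)), (285, np.int64(5), np.int64(-20), np.int64(-8)), (290, np.int64(5), np.int64(-17), np.int64(-9)), (296, np.int64(8), np.int64(-14), np.int64(-7)), (352, np.int64(54), np.int64(27), np.int64(14)), (358, np.int64(55), np.int64(32), np.int64(15)), (364, np.int64(54), np.int64(37), np.int64(14)), (370, np.int64(54), np.int64(41), np.int64(14))]
240 [(262, np.int64(55), np.int64(-45), np.int64(19)), (270, np.int64(55), np.int64(-39), np.int64(19)), (276, np.int64(11), np.int64(-27), np.int64(-2)), (281, np.int64(2), np.int64(-22), np.int64(-7)), (285, np.int64(1), np.int64(-20), np.int64(-7)), (290, np.int64(0), np.int64(-17), np.int64(-8)), (296, np.int64(1), np.int64(-13), np.int64(-7)), (352, np.int64(55), np.int64(27), np.int64(19)), (358, np.int64(54), np.int64(32), np.int64(19)), (364, np.int64(54), np.int64(37), np.int64(19)), (370, np.int64(55), np.int64(42), np.int64(19))]
246 [(
[... 4384 characters left out ...]
5), np.int64(18), np.int64(0)), (364, np.int64(-61), np.int64(17), np.int64(-12)), (370, np.int64(-60), np.int64(20), np.int64(-12))]
310 [(262, np.int64(-66), np.int64(-20), np.int64(-12)), (270, np.int64(-73), np.int64(-16), np.int64(-17)), (276, np.int64(-47), np.int64(-19), np.int64(4)), (281, np.int64(-44), np.int64(-17), np.int64(6)), (285, np.int64(134), np.int64(-41), np.int64(152)), (290, np.int64(134), np.int64(-35), np.int64(152)), (296, np.int64(135), np.int64(-27), np.int64(153)), (352, np.int64(134), np.int64(41), np.int64(152)), (358, np.int64(-46), np.int64(18), np.int64(5)), (364, np.int64(-73), np.int64(15), np.int64(-17)), (370, np.int64(-72), np.int64(17), np.int64(-17))]
```

Request:
{"api": "carry_out", "payload": {
  "increments": [
    [[0,-0.5,-0.1],0,0.4],
    [[0,-0.5,-0.1],0,0.4],
    [[0,-0.5,0],0,0.4],
    [[0,0,0],0,0.4]
  ]
}}

```text
clock: 8.18
position: [0.593, -0.2149, 0.1348]
eef_rot: [0.631, 0.318, 0.631, -0.319]
ft_force: [-0.3, -0.4, 0.4]
width: 0.0341
```

```bash
python3 - <<'E'
from h import *;from plant import arm;import cv2
r=arm.read_camera("wrist");s=arm.read_state();iso(s);p,M=fullpose(s)
W=cloud(r);T=(W-p)@M*1000;im=r["img"][:,:,::-1].copy();cv2.imwrite("pics/w5.png",cv2.resize(im[100:330,160:460],None,fx=2.5,fy=2.5))
# knob top pixels: z .137-.15
m=(W[...,2]>.138)&(W[...,2]<.146)&(abs(T[...,1])<17);q=T[m];print(len(q),q.min(0),q.max(0),np.median(q,0))
for a in (T[...,1]>10)&(T[...,1]<35)&(T[...,0]<25)&(T[...,0]>-60),(T[...,1]<-10)&(T[...,1]>-35)&(T[...,0]<25)&(T[...,0]>-60):
    print("max x of finger",np.percentile(T[a][:,0],[90,98,100]))
E
```

```text
t 8.23 p [ 0.5935 -0.2146  0.1349] yang 36.4 tilt -1.0 q [-0.35  0.42 -0.11  1.05 -0.    0.59] F [-0.5   0.72 -0.07] w 0.0344
arm ang deg -67.7 joint 0.902 pad radial off mm 0.6 lead mm -14.7 F tang,rad 0.02 -0.87
359 [-11.01798031  -8.42665671  -8.7082949 ] [-3.11074024 16.75976258  8.82838523] [-6.92356891 -1.86837007  0.26834092]
max x of finger [-19.22095029 -12.62396734  -8.02344224]
max x of finger [-18.43836891 -10.04043218  24.8760575 ]
```

View pics/w5.png

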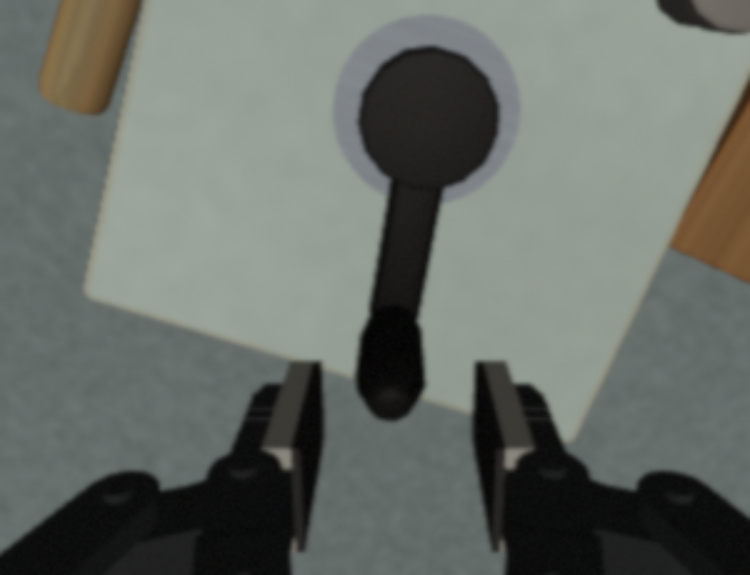

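Request:
{"api": "carry_out", "payload": {
  "increments": [
    [[0.5,-0.02,0],0,0.4],
    [[0.5,-0.02,0],0,0.4],
    [[0.5,-0.02,0],0,0.4],
    [[0.5,-0.02,0],0,0.4],
    [[0.5,0,0],0,0.4],
    [[0,0,0],0,0.4]
  ]
}}

```text
clock: 8.73
position: [0.5927, -0.2142, 0.1082]
eef_rot: [0.631, 0.318, 0.632, -0.318]
ft_force: [-0.5, -0.5, 0.5]
width: 0.0342
```

```bash
python3 - <<'E'
from h import *;from plant import arm;import cv2
r=arm.read_camera("wrist");s=arm.read_state();iso(s);p,M=fullpose(s)
W=cloud(r);T=(W-p)@M*1000;im=r["img"][:,:,::-1].copy();cv2.imwrite("pics/w6.png",cv2.resize(im[100:330,160:460],None,fx=2.5,fy=2.5))
m=(W[...,2]>.138)&(W[...,2]<.146)&(abs(T[...,1])<13);q=T[m];print(len(q),q.min(0),q.max(0),np.median(q,0))
E
```

```text
t 8.78 p [ 0.593  -0.2143  0.1089] yang 36.5 tilt -1.0 q [-0.35  0.44 -0.14  1.   -0.    0.59] F [ 0.53 -0.8  -0.05] w 0.0344
arm ang deg -68.0 joint 0.897 pad radial off mm 0.1 lead mm -15.0 F tang,rad -0.05 0.96
467 [-34.94204138  -8.30151289  -3.88452965] [-29.12962844   4.23620665   7.30418084] [-32.85214169  -2.17773128   0.53241084]
```

View pics/w6.png

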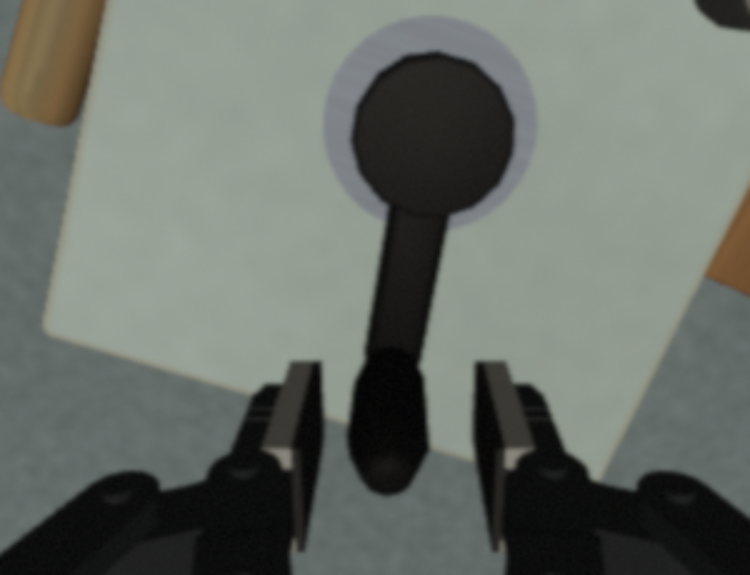

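Request:
{"api": "carry_out", "payload": {
  "increments": [
    [[0,0.3,0],0,0.4],
    [[0,0.25,0],0,0.4],
    [[0,0.15,0],0,0.4],
    [[0,0,0],0,0.4]
  ]
}}

```text
clock: 9.12
position: [0.5992, -0.2109, 0.1101]
eef_rot: [0.632, 0.318, 0.631, -0.319]
ft_force: [-1.7, -3.1, 0.7]
width: 0.034
```

```bash
python3 -c "
from h import *;from plant import arm
iso(arm.read_state())"
```

```text
t 9.12 p [ 0.5992 -0.2109  0.1101] yang 36.5 tilt -1.0 q [-0.34  0.44 -0.13  1.   -0.    0.6 ] F [-1.73 -3.06  0.67] w 0.034
arm ang deg -61.0 joint 1.02 pad radial off mm -0.3 lead mm -7.8 F tang,rad -3.21 1.43
```

Request:
{"api": "carry_out", "payload": {
  "increments": [
    [[0,0.15,0],-0.01,0.4],
    [[0,0.15,0],-0.01,0.4],
    [[0,0,0],0,0.4]
  ]
}}

```text
clock: 9.37
position: [0.6019, -0.2095, 0.1102]
eef_rot: [0.635, 0.311, 0.634, -0.312]
ft_force: [-2.2, -4.9, 0.6]
width: 0.034
```

Request:
{"api": "carry_out", "payload": {
  "increments": [
    [[0,0.15,-0.01],-0.015,0.4],
    [[0,0.15,-0.01],-0.015,0.4],
    [[0,0,0],0,0.4]
  ]
}}

```text
clock: 9.62
position: [0.6042, -0.2076, 0.1102]
eef_rot: [0.64, 0.302, 0.639, -0.303]
ft_force: [-0.6, -5.0, -0.6]
width: 0.0343
```

```bash
python3 -c "
from h import *;from plant import arm
iso(arm.read_state())"
```

```text
t 9.62 p [ 0.6042 -0.2076  0.1102] yang 39.4 tilt -1.0 q [-0.33  0.45 -0.12  1.   -0.    0.55] F [-0.59 -5.05 -0.61] w 0.0343
arm ang deg -55.3 joint 1.119 pad radial off mm -0.1 lead mm -4.9 F tang,rad -3.66 3.52
```

Request:
{"api": "carry_out", "payload": {
  "increments": [
    [[0,0.15,0.02],-0.02,0.4],
    [[0,0.15,0.02],-0.02,0.4],
    [[0,0,0],0,0.4]
  ]
}}

```text
clock: 9.87
position: [0.6068, -0.2055, 0.1101]
eef_rot: [0.646, 0.289, 0.645, -0.29]
ft_force: [-1.5, -4.8, 0.0]
width: 0.0339
```

Request:
{"api": "carry_out", "payload": {
  "increments": [
    [[0,0.15,0.0],-0.02,0.4],
    [[0,0.15,0.0],-0.02,0.4],
    [[0,0,0],0,0.4]
  ]
}}

```text
clock: 10.12
position: [0.6091, -0.2034, 0.1101]
eef_rot: [0.651, 0.276, 0.65, -0.277]
ft_force: [-0.8, -4.7, 0.2]
width: 0.0341
```

Request:
{"api": "carry_out", "payload": {
  "increments": [
    [[0,0.15,0.0],-0.02,0.4],
    [[0,0.15,0.0],-0.02,0.4],
    [[0,0,0],0,0.4]
  ]
}}

```text
clock: 10.37
position: [0.6112, -0.2011, 0.1101]
eef_rot: [0.657, 0.263, 0.656, -0.264]
ft_force: [-1.0, -4.1, 0.3]
width: 0.034
```

Request:
{"api": "carry_out", "payload": {
  "increments": [
    [[0,0.15,0.0],-0.025,0.4],
    [[0,0.15,0.0],-0.025,0.4],
    [[0,0,0],0,0.4]
  ]
}}

```text
clock: 10.62
position: [0.6131, -0.1987, 0.1101]
eef_rot: [0.663, 0.247, 0.662, -0.247]
ft_force: [-0.6, -4.3, 0.4]
width: 0.034
```

```bash
python3 -c "
from h import *;from plant import arm
iso(arm.read_state())"
```

```text
t 10.62 p [ 0.6131 -0.1987  0.1101] yang 49.1 tilt -1.0 q [-0.31  0.46 -0.1   1.01  0.    0.4 ] F [-0.58 -4.33  0.44] w 0.034
arm ang deg -43.2 joint 1.331 pad radial off mm 0.4 lead mm -2.4 F tang,rad -3.66 2.39
```

Request:
{"api": "carry_out", "payload": {
  "increments": [
    [[0,0.15,-0.01],-0.025,0.4],
    [[0,0.15,-0.01],-0.025,0.4],
    [[0,0,0],0,0.4]
  ]
}}

```text
clock: 10.87
position: [0.6147, -0.1963, 0.11]
eef_rot: [0.669, 0.23, 0.669, -0.23]
ft_force: [-0.3, -5.8, 1.6]
width: 0.0341
```

Request:
{"api": "carry_out", "payload": {
  "increments": [
    [[0,0.15,-0.01],-0.025,0.4],
    [[0,0,0],0,0.4]
  ]
}}

```text
clock: 11.03
position: [0.6148, -0.1958, 0.11]
eef_rot: [0.671, 0.221, 0.672, -0.222]
ft_force: [-3.3, -6.6, 2.8]
width: 0.0342
```

```bash
python3 -c "
from h import *;from plant import arm
iso(arm.read_state())"
```

```text
t 11.03 p [ 0.6148 -0.1958  0.11  ] yang 53.5 tilt -1.0 q [-0.31  0.46 -0.1   1.01 -0.    0.33] F [-3.27 -6.6   2.77] w 0.0342
arm ang deg -40.1 joint 1.384 pad radial off mm 0.3 lead mm -3.7 F tang,rad -7.25 1.3
```

Request:
{"api": "carry_out", "payload": {
  "increments": [
    [[0,0.05,0],0,0.4],
    [[0,0,0],0,0.4]
  ]
}}

```text
clock: 11.2
position: [0.6148, -0.1958, 0.1099]
eef_rot: [0.671, 0.221, 0.672, -0.223]
ft_force: [-4.7, -7.3, 3.5]
width: 0.034
```

```bash
python3 -c "
from h import *;from plant import arm
iso(arm.read_state())"
```

```text
t 11.2 p [ 0.6148 -0.1958  0.1099] yang 53.4 tilt -1.0 q [-0.31  0.46 -0.1   1.01 -0.    0.33] F [-4.69 -7.28  3.54] w 0.034
arm ang deg -40.0 joint 1.386 pad radial off mm 0.3 lead mm -3.5 F tang,rad -8.64 0.57
```

Request:
{"api": "carry_out", "payload": {
  "increments": [
    [[0,0.08,0],0,0.4],
    [[0,0,0],0,0.4],
    [[0,0,0],0,0.4]
  ]
}}

```text
clock: 11.45
position: [0.615, -0.1956, 0.1099]
eef_rot: [0.671, 0.221, 0.672, -0.223]
ft_force: [-5.5, -8.9, 2.6]
width: 0.0338
```

```bash
python3 -c "
from h import *;from plant import arm
iso(arm.read_state())"
```

```text
t 11.45 p [ 0.615  -0.1956  0.1099] yang 53.4 tilt -1.0 q [-0.31  0.46 -0.1   1.01 -0.    0.33] F [-5.5  -8.91  2.58] w 0.0338
arm ang deg -39.7 joint 1.391 pad radial off mm 0.3 lead mm -3.2 F tang,rad -10.43 0.91
```

Request:
{"api": "carry_out", "payload": {
  "increments": [
    [[0,-0.3,0],0,0.4],
    [[0,-0.4,0],0,0.4],
    [[0,-0.3,0],0,0.4],
    [[-1.0,0,0],0,0.4],
    [[-2.0,0,0],0,0.4],
    [[-2.0,0,0],0,0.4],
    [[-1.0,0,0],0,0.4],
    [[0,0,0],0,0.4]
  ]
}}

```text
clock: 12.12
position: [0.6122, -0.2022, 0.1733]
eef_rot: [0.673, 0.222, 0.67, -0.222]
ft_force: [0.2, -0.6, -0.7]
width: 0.0338
```

```bash
python3 - <<'E'
from h import *;from plant import arm;import cv2
s=arm.read_state();info(s)
r=arm.read_camera("wrist");W=cloud(r);cv2.imwrite("pics/w7.png",r["img"][:,:,::-1])
for t in ["isolator_knob","selector_knob","isolator_lever","selector_lever"]:
    for d in arm.tip_of(t,"wrist")[:1]:
        P=atz(r,d["point"],.1185 if "knob" in t else .08);v=P[:2]-(I if "iso" in t else S);print(t,d["point"],d["confidence"],P,np.degrees(np.arctan2(v[1],v[0])))
m=(W[...,2]>.137)&(W[...,2]<.147)&(np.hypot(W[...,0]-I[0],W[...,1]-I[1])<.08);q=np.median(W[m],0);print(m.sum(),q,np.degrees(np.arctan2(q[1]-I[1],q[0]-I[0])))
E
```

```text
t 12.12 p [ 0.6122 -0.2022  0.1733] yang 53.4 tilt -1.0 q [-0.32  0.42 -0.02  1.13  0.    0.32] F [ 0.18 -0.62 -0.71] w 0.0338
isolator_knob [317.4, 220.9] 0.84 [ 0.6141015  -0.20440415  0.1185    ] -39.155355094904614
selector_knob [419.9, 117.9] 0.45 [ 0.59451339 -0.10023394  0.1185    ] -27.776256154322184
isolator_lever [323.2, 137.2] 0.74 [ 0.56805997 -0.16407226  0.08      ] -8.220189737658762
selector_lever [399.1, 25.6] 0.92 [ 0.53568789 -0.06901955  0.08      ] -22.65282684158511
250 [ 0.60958222 -0.2025079   0.14162493] -40.47280616188803
```

View pics/w7.png

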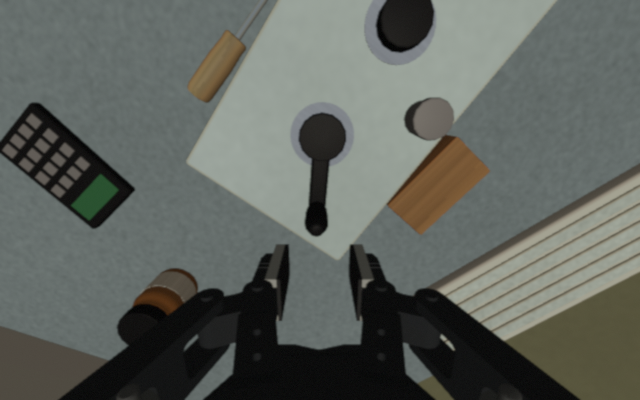

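Request:
{"api": "carry_out", "payload": {
  "increments": [
    [[0,0.86,-2.53],0,0.4],
    [[0,0.86,-2.53],0,0.4],
    [[0,0.86,-2.53],0,0.4],
    [[0,0.86,-2.53],0,0.4],
    [[0,0.86,-2.53],0,0.4],
    [[0,0.86,-2.53],0,0.4],
    [[0,0.86,-2.53],0,0.4],
    [[0,0.86,-2.53],0.07,0.4]
  ]
}}

```text
clock: 13.03
position: [0.4871, -0.0251, 0.1689]
eef_rot: [0.662, 0.246, 0.664, -0.246]
ft_force: [-0.1, -0.3, 0.2]
width: 0.0342
```

Request:
{"api": "carry_out", "payload": {
  "increments": [
    [[0,0,0],0.068,0.4],
    [[0,0,0],0,0.4],
    [[0,0,0],0,0.4]
  ]
}}

```text
clock: 13.28
position: [0.4885, -0.026, 0.1694]
eef_rot: [0.655, 0.267, 0.655, -0.267]
ft_force: [0.1, -0.5, 0.1]
width: 0.0343
```

```bash
python3 - <<'E'
from h import *;from plant import arm;import cv2
s=arm.read_state();info(s,[.4907,-.0263,.11]);p,M=fullpose(s)
r=arm.read_camera("wrist");W=cloud(r);T=(W-p)@M*1000;cv2.imwrite("pics/w8.png",r["img"][:,:,::-1])
for t in ["selector_knob","selector_lever"]:
    for d in arm.tip_of(t,"wrist")[:1]:
        P=atz(r,d["point"],.1185 if "knob" in t else .08);print(t,d["point"],d["confidence"],P)
m=(W[...,2]>.137)&(W[...,2]<.147)&(np.hypot(W[...,0]-S[0],W[...,1]-S[1])<.09);q=W[m];c=q.mean(0);print(m.sum(),c,np.degrees(np.arctan2(c[1]-S[1],c[0]-S[0])),"tool",T[m].min(0),T[m].max(0),T[m].mean(0))
d=np.linalg.svd(q[:,:2]-c[:2])[2][0];print("long axis",np.degrees(np.arctan2(d[1],d[0])))
E
```

```text
t 13.28 p [ 0.4885 -0.026   0.1694] yang 45.6 tilt -1.0 q [-0.05  0.14 -0.4   1.03 -0.    0.72] F [ 0.05 -0.53  0.07] w 0.0343
tool shift cm [5.94 0.13 0.18]
selector_knob [320.3, 224.3] 0.78 [ 0.49223921 -0.02758523  0.1185    ]
selector_lever [324.3, 268.4] 0.95 [ 0.54002055 -0.06837545  0.08      ]
767 [ 0.49121879 -0.02577899  0.14201107] 135.00084047966126 tool [ 25.18672487  -4.45120119 -12.62090048] [32.24416833  8.31474172 18.77792429] [27.39414086  2.06294452  1.78933095]
long axis -43.68596169738273
```

View pics/w8.png

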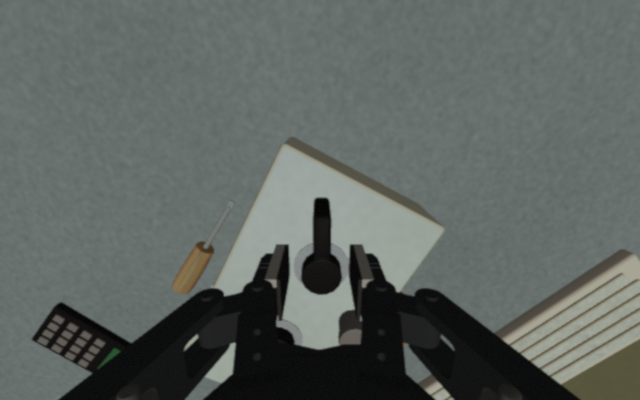

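Request:
{"api": "carry_out", "payload": {
  "increments": [
    [[0.9,0.1,0.1],0,0.4],
    [[0.9,0.1,0],0,0.4],
    [[0.9,0,0],0,0.4],
    [[0.9,0,0],0,0.4],
    [[0.9,0,0],0,0.4],
    [[0.8,0,0],0,0.4],
    [[0.6,0,0],0,0.4],
    [[0,0,0],0,0.4]
  ]
}}

```text
clock: 14.1
position: [0.4897, -0.0253, 0.1093]
eef_rot: [0.654, 0.267, 0.655, -0.268]
ft_force: [-0.9, 0.5, 0.0]
width: 0.0343
```

```bash
cat >>h.py <<'E'
def sel(s):
    info(s);p,M=fullpose(s);t=M[:2,1];t=t/np.hypot(*t);u=np.array([-t[1],t[0]])
    # paddle rear face is a plane parallel to arm, 6.5mm behind axis; pad face point at p - w/2*t
    k=p[:2]-s["width"]/2*t-S; yt=k@t; yz=k@u
    print("pad lead+6.5 mm",(yt*1e3+6.5).round(1),"radial",(yz*1e3).round(1),"tool u ang",np.degrees(np.arctan2(u[1],u[0])).round(1),"F t,u",(s["ft_force"][:2]@t).round(2),(s["ft_force"][:2]@u).round(2))
E
python3 -c "
from h import *;from plant import arm
sel(arm.read_state())"
```

```text
t 14.1 p [ 0.4897 -0.0253  0.1093] yang 45.5 tilt -1.0 q [-0.05  0.19 -0.48  0.9   0.    0.73] F [-0.88  0.52  0.02] w 0.0343
pad lead+6.5 mm -10.8 radial 61.3 tool u ang 135.5 F t,u -0.25 1.0
```

Request:
{"api": "carry_out", "payload": {
  "increments": [
    [[0,0.35,0],0,0.4],
    [[0,0.35,0],0,0.4],
    [[0,0.25,0],0,0.4],
    [[0,0.15,0],0,0.4],
    [[0,0,0],0,0.4]
  ]
}}

```text
clock: 14.52
position: [0.499, -0.0175, 0.1113]
eef_rot: [0.655, 0.268, 0.654, -0.268]
ft_force: [-0.3, -1.0, -0.0]
width: 0.034
```

Request:
{"api": "carry_out", "payload": {
  "increments": [
    [[0,0.15,0.02],0.02,0.4],
    [[0,0,0],0,0.4]
  ]
}}

```text
clock: 14.68
position: [0.4999, -0.0168, 0.1111]
eef_rot: [0.652, 0.275, 0.651, -0.275]
ft_force: [-1.1, -1.6, 1.6]
width: 0.0342
```

```bash
python3 -c "
from h import *;from plant import arm
sel(arm.read_state())"
```

```text
t 14.68 p [ 0.4999 -0.0168  0.1111] yang 44.3 tilt -1.0 q [-0.03  0.21 -0.46  0.9  -0.    0.77] F [-1.12 -1.55  1.61] w 0.0342
pad lead+6.5 mm 1.1 radial 60.3 tool u ang 134.3 F t,u -1.89 -0.33
```

Request:
{"api": "carry_out", "payload": {
  "increments": [
    [[0,0.15,0.025],0.025,0.4],
    [[0,0.1,0.02],0.015,0.4],
    [[0,0,0],0,0.4]
  ]
}}

```text
clock: 14.93
position: [0.5019, -0.0153, 0.111]
eef_rot: [0.646, 0.287, 0.646, -0.288]
ft_force: [-2.0, -3.0, 1.1]
width: 0.034
```

Request:
{"api": "carry_out", "payload": {
  "increments": [
    [[0,0.15,0.03],0.025,0.4],
    [[0,0.1,0.02],0.015,0.4],
    [[0,0,0],0,0.4]
  ]
}}

```text
clock: 15.18
position: [0.5041, -0.0139, 0.1109]
eef_rot: [0.64, 0.3, 0.64, -0.3]
ft_force: [-1.8, -2.3, 2.3]
width: 0.0342
```

```bash
python3 -c "
from h import *;from plant import arm
sel(arm.read_state())"
```

```text
t 15.18 p [ 0.5041 -0.0139  0.1109] yang 39.8 tilt -1.0 q [-0.03  0.21 -0.45  0.91  0.    0.85] F [-1.81 -2.28  2.32] w 0.0342
pad lead+6.5 mm 1.4 radial 60.5 tool u ang 129.8 F t,u -2.85 -0.6
```

Request:
{"api": "carry_out", "payload": {
  "increments": [
    [[0,0.36,0.075],0.06,0.4],
    [[0,0.36,0.075],0.06,0.4],
    [[0,0.36,0.075],0.06,0.4],
    [[0,0.36,0.075],0.06,0.4],
    [[0,0.36,0.075],0.06,0.4],
    [[0,0,0],0,0.4]
  ]
}}

```text
clock: 15.68
position: [0.5216, -0.0069, 0.1107]
eef_rot: [0.588, 0.393, 0.588, -0.392]
ft_force: [0.2, -0.3, -0.2]
width: 0.0341
```

```bash
python3 -c "
from h import *;from plant import arm
sel(arm.read_state())"
```

```text
t 15.68 p [ 0.5216 -0.0069  0.1107] yang 22.5 tilt -1.0 q [-0.01  0.24 -0.41  0.91  0.    1.16] F [ 0.2  -0.26 -0.21] w 0.0341
pad lead+6.5 mm 1.8 radial 61.2 tool u ang 112.5 F t,u 0.08 -0.32
```

Request:
{"api": "carry_out", "payload": {
  "increments": [
    [[0,0.3,0.06],0.05,0.4],
    [[0,0.3,0.06],0.05,0.4],
    [[0,0.3,0.06],0.05,0.4],
    [[0,0.3,0.06],0.05,0.4],
    [[0,0.3,0.06],0.05,0.4],
    [[0,0.3,0.06],0.05,0.4],
    [[0,0,0],0,0.4]
  ]
}}

```text
clock: 16.27
position: [0.5395, -0.0056, 0.1107]
eef_rot: [0.523, 0.476, 0.523, -0.475]
ft_force: [0.8, -0.4, 0.3]
width: 0.034
```

```bash
python3 - <<'E'
from h import *;from plant import arm;import cv2
s=arm.read_state();sel(s)
r=arm.read_camera("wrist");cv2.imwrite("pics/w9.png",r["img"][:,:,::-1])
W=cloud(r);p,M=fullpose(s);T=(W-p)@M*1000
m=(W[...,2]>.137)&(W[...,2]<.146)&(abs(T[...,1])<15)&(abs(T[...,2])<25);c=W[m].mean(0);print(m.sum(),c,np.degrees(np.arctan2(c[1]-S[1],c[0]-S[0])),T[m].min(0),T[m].max(0))
E
```

```text
t 16.27 p [ 0.5395 -0.0056  0.1107] yang 5.4 tilt -1.0 q [-0.01  0.28 -0.37  0.93  0.    1.46] F [ 0.77 -0.45  0.3 ] w 0.034
pad lead+6.5 mm 1.3 radial 61.7 tool u ang 95.4 F t,u 0.72 -0.52
1304 [ 0.53014964 -0.00659353  0.14188473] 93.19152374640596 [-34.08975334 -14.99757922 -14.74382577] [-26.35004749  -3.93667507  17.71382709]
```

View pics/w9.png

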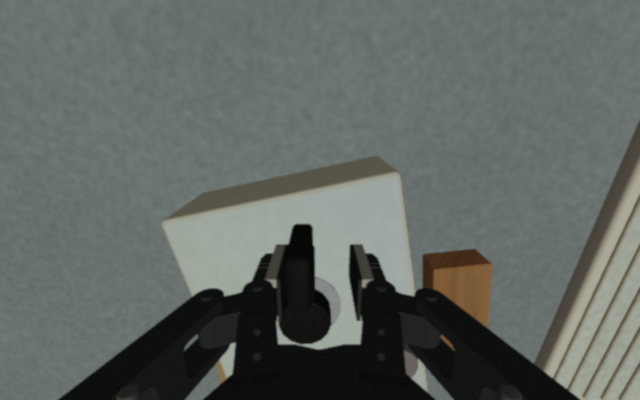

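Request:
{"api": "carry_out", "payload": {
  "increments": [
    [[0,0.25,0.05],0.04,0.4],
    [[0,0.25,0.05],0.04,0.4],
    [[0,0.25,0.05],0.04,0.4],
    [[0,0.2,0.05],0.04,0.4],
    [[0,0,0],0,0.4]
  ]
}}

```text
clock: 16.73
position: [0.5488, -0.0072, 0.1108]
eef_rot: [0.483, 0.516, 0.484, -0.516]
ft_force: [-1.1, 1.3, -0.7]
width: 0.0342
```

```bash
python3 -c "
from h import *;from plant import arm
sel(arm.read_state())"
```

```text
t 16.73 p [ 0.5488 -0.0072  0.1108] yang -3.7 tilt -1.0 q [-0.01  0.29 -0.35  0.93  0.    1.62] F [-1.13  1.29 -0.67] w 0.0342
pad lead+6.5 mm 0.7 radial 61.8 tool u ang 86.3 F t,u -1.21 1.21
```

Request:
{"api": "carry_out", "payload": {
  "increments": [
    [[0,0.15,0.03],0.025,0.4],
    [[0,0.15,0.03],0.025,0.4],
    [[0,0,0],0,0.4]
  ]
}}

```text
clock: 16.98
position: [0.5519, -0.0082, 0.1108]
eef_rot: [0.47, 0.528, 0.47, -0.528]
ft_force: [-1.6, 1.6, -0.7]
width: 0.0342
```

Request:
{"api": "carry_out", "payload": {
  "increments": [
    [[0,0.15,0.03],0.025,0.4],
    [[0,0.05,0.01],0.01,0.4],
    [[0,0,0],0,0.4]
  ]
}}

```text
clock: 17.23
position: [0.5539, -0.009, 0.1108]
eef_rot: [0.461, 0.536, 0.461, -0.536]
ft_force: [-1.8, 0.9, 0.4]
width: 0.0344
```

```bash
python3 -c "
from h import *;from plant import arm
sel(arm.read_state())"
```

```text
t 17.23 p [ 0.5539 -0.009   0.1108] yang -8.7 tilt -1.0 q [-0.02  0.3  -0.34  0.94  0.    1.71] F [-1.85  0.87  0.38] w 0.0344
pad lead+6.5 mm 0.5 radial 61.5 tool u ang 81.3 F t,u -1.96 0.58
```

Request:
{"api": "carry_out", "payload": {
  "increments": [
    [[0,0.15,0.02],0.025,0.4],
    [[0,0,0],0,0.4]
  ]
}}

```text
clock: 17.4
position: [0.5555, -0.0096, 0.1109]
eef_rot: [0.454, 0.542, 0.454, -0.542]
ft_force: [-1.8, 2.0, 0.1]
width: 0.0339
```

Request:
{"api": "carry_out", "payload": {
  "increments": [
    [[0,0.15,0.02],0.02,0.4],
    [[0,0,0],0,0.4]
  ]
}}

```text
clock: 17.57
position: [0.5571, -0.0101, 0.1109]
eef_rot: [0.448, 0.547, 0.448, -0.547]
ft_force: [-0.9, 1.2, -0.8]
width: 0.0342
```

```bash
python3 -c "
from h import *;from plant import arm
sel(arm.read_state())"
```

```text
t 17.57 p [ 0.5571 -0.0101  0.1109] yang -11.3 tilt -1.0 q [-0.02  0.31 -0.33  0.94 -0.    1.75] F [-0.87  1.21 -0.79] w 0.0342
pad lead+6.5 mm 1.0 radial 61.5 tool u ang 78.7 F t,u -1.09 1.02
```

Request:
{"api": "carry_out", "payload": {
  "increments": [
    [[0,0.12,0.02],0.01,0.4],
    [[0,0,0],0,0.4]
  ]
}}

```text
clock: 17.73
position: [0.5581, -0.0105, 0.1109]
eef_rot: [0.446, 0.549, 0.446, -0.549]
ft_force: [-0.3, 2.4, -0.5]
width: 0.034
```

Request:
{"api": "carry_out", "payload": {
  "increments": [
    [[0,0.12,0.02],0.01,0.4],
    [[0,0,0],0,0.4]
  ]
}}

```text
clock: 17.9
position: [0.5582, -0.0106, 0.1108]
eef_rot: [-0.442, -0.551, -0.444, 0.551]
ft_force: [-5.5, 1.9, 2.0]
width: 0.0343
```

```bash
python3 - <<'E'
from h import *;from plant import arm;import cv2
s=arm.read_state();sel(s)
r=arm.read_camera("wrist");cv2.imwrite("pics/w10.png",r["img"][:,:,::-1])
W=cloud(r);p,M=fullpose(s);T=(W-p)@M*1000
m=(W[...,2]>.137)&(W[...,2]<.146)&(abs(T[...,1])<15)&(abs(T[...,2])<25);c=W[m].mean(0);print(m.sum(),c,np.degrees(np.arctan2(c[1]-S[1],c[0]-S[0])),T[m].min(0),T[m].max(0))
E
```

```text
t 17.9 p [ 0.5582 -0.0106  0.1108] yang -12.4 tilt -1.0 q [-0.02  0.31 -0.32  0.94  0.    1.77] F [-5.52  1.87  2.03] w 0.0343
pad lead+6.5 mm 1.0 radial 61.5 tool u ang 77.6 F t,u -5.8 0.64
1293 [ 0.54913163 -0.00782857  0.14190278] 75.54239076443807 [-33.90501002 -14.99137558 -15.16947644] [-26.21658281  -4.02537432  16.78854155]
```

View pics/w10.png

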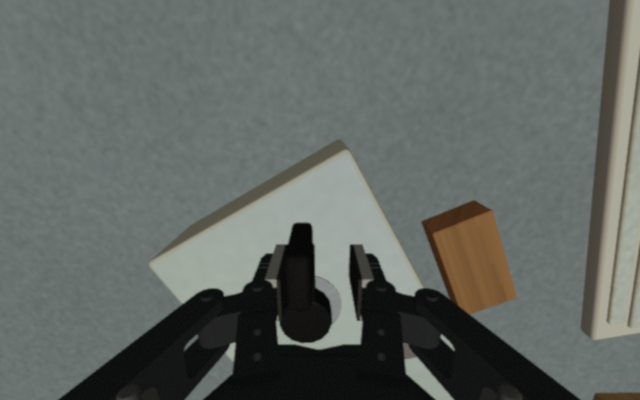

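Force has jumped and motion stopped: the paddle is at its stop. One more slight push to confirm, then let go.

Request:
{"api": "carry_out", "payload": {
  "increments": [
    [[0,0.06,0],0,0.4],
    [[0,0,0],0,0.4],
    [[0,0,0],0,0.4]
  ]
}}

```text
clock: 18.2
position: [0.5582, -0.0106, 0.1108]
eef_rot: [-0.442, -0.551, -0.444, 0.551]
ft_force: [-6.3, 3.3, 3.1]
width: 0.034
```

Request:
{"api": "carry_out", "payload": {
  "increments": [
    [[0,-0.3,0],0,0.4],
    [[0,-0.4,0],0,0.4],
    [[0,-0.4,0],0,0.4],
    [[-1.0,0,0],0,0.4],
    [[-2.0,0,0],0,0.4],
    [[-3.0,0,0],0,0.4],
    [[-3.0,0,0],0,0.4],
    [[-3.0,0,0],0,0.4]
  ]
}}

```text
clock: 18.87
position: [0.5489, -0.0088, 0.2331]
eef_rot: [0.443, 0.551, 0.443, -0.551]
ft_force: [0.7, 0.1, -0.9]
width: 0.0338
```

Request:
{"api": "carry_out", "payload": {
  "increments": [
    [[0,0,-3],0,0.4],
    [[0,0,-3],0,0.4],
    [[0,0,-3],0,0.4],
    [[0,0,0],0,0.4],
    [[0,0,0],0,0.4]
  ]
}}

```text
clock: 19.28
position: [0.5686, 0.0803, 0.2316]
eef_rot: [0.444, 0.551, 0.443, -0.55]
ft_force: [1.1, 0.0, -0.3]
width: 0.0339
```

```bash
python3 - <<'E'
from h import *;from plant import arm;import cv2
info(arm.read_state())
for c in ["top","side","wrist"]:
    r=arm.read_camera(c);W=cloud(r);cv2.imwrite(f"pics/{c}11.png",r["img"][:,:,::-1])
    for n,A in (("iso",I),("sel",S)):
        d=np.hypot(W[...,0]-A[0],W[...,1]-A[1]);m=(W[...,2]>.135)&(W[...,2]<.15)&(d<.085)&(d>.035)
        if m.sum():
            q=W[m].mean(0);print(c,n,m.sum(),q,np.degrees(np.arctan2(q[1]-A[1],q[0]-A[0])).round(1))
E
```

```text
t 19.28 p [0.5686 0.0803 0.2316] yang -12.2 tilt -1.0 q [ 0.14  0.26 -0.1   1.21 -0.    1.93] F [ 1.08  0.01 -0.34] w 0.0339
top iso 20 [ 0.60838444 -0.20250896  0.14047023] -41.2
top sel 57 [ 0.54577417 -0.00997436  0.1410166 ] 78.2
side sel 47 [ 0.54503191 -0.00642693  0.13989128] 79.5
wrist sel 370 [ 0.54812622 -0.00708926  0.14151558] 76.6
```

View pics/side11.png

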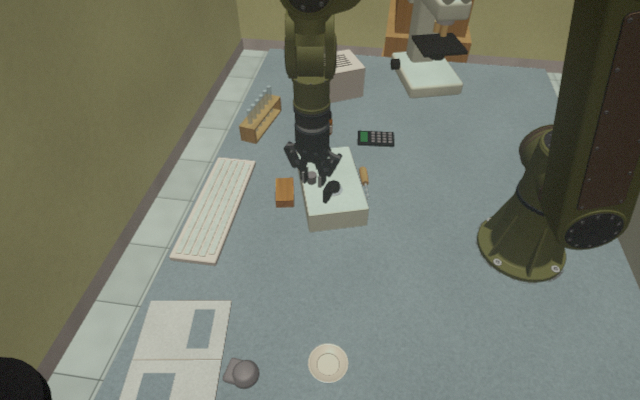

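View pics/wrist11.png

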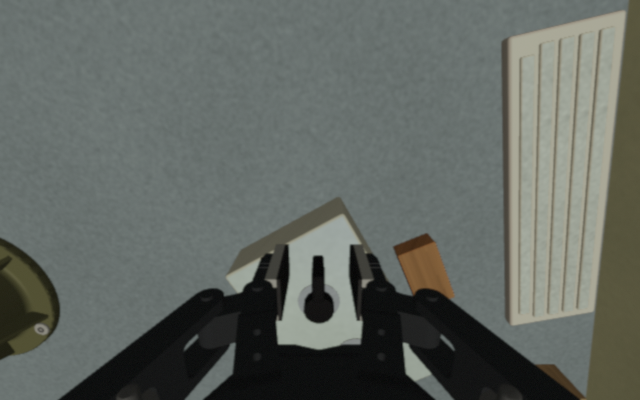

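```bash
python3 -c "
from plant import arm
print(arm.job_done())"
```

```text
the job is handed in; nothing more can be done
None
```

I swung the isolator up to its stop, then the selector over to its own stop. I then let go, lifted the gripper clear of the unit and handed the job in at about 19.4 s.

- **Isolator:** I found its stop by feel at about 1.39 rad. The push rose from about 4 N to about 10 N and the knob stopped moving. After I let go, the cameras put the arm at −40° to −41° in the world frame. Joint 1.39 corresponds to −39.7°, so it stayed put within camera accuracy.
- **Selector:** It passed the lock point with about 3 N and reached its stop, where I pushed at about 7 N. The last pictures put the arm at 76.6° to 79.5°, against 78.3° expected for joint 1.0.
- **Bystanders:** They look unmoved in the last side and wrist pictures. The jar was hidden by the gripper in the side view, and I did not measure any of their positions.

**What disagreed:** The wrist depth image showed the fingertips about 10–14 mm behind the TCP, not 25 mm ahead as stated. Because of that, the first push slid over the top of the isolator's knob at about 1.03 rad. Measured forces there were about 5 N horizontal and 6 N vertical. I backed off, went 25 mm lower and finished the swing cleanly.

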